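Free the timer's place and start the timer

ROBOT

A 6-joint arm with a two-finger parallel gripper is mounted at the origin on a cart in front of the work surface, level with it; the furniture and walls round the work are solid. World frame = base frame: x ahead of the robot, y to its left, z up, the work surface at z = 0. Lengths are in m, angles in rad, forces in N, time in s.
With the tool pointing down it reaches from about 0.25 to 0.775 m from the base axis. Payload 4 kg.
Tool frame: the origin (TCP) lies on the mounting face of the last link; the fingertips stand 173 mm ahead of it and the grasp point (between the pads) lies 155 mm ahead of it (env.grasp_offset is the distance from the TCP to the grasp point, in m); z points along the fingers, y is the line along which they close (so a half turn about z gives the same grasp; the last joint's range is limited). The gripper opens to 85 mm and grips with 20 to 120 N. Pads are 22 mm wide; open, the fingers measure 114 mm over their backs; the gripper's body (76 mm by 85 mm) begins 54 mm behind the grasp point. The pads swing forward as they close: fully open they stand 13 mm farther back than shut.
Start: joints at [-1.382, 0.087, 1.371, -0, 1.684, -0.103], TCP at [0.158, -0.527, 0.405] pointing down, gripper open.
Joint ranges: [-3.1, 3.1], [-0.76, 2.03], [0.27, 2.55], [-1.08, 4.22], [0.17, 2.65], [-2.57, 2.57]. Speed limits (rad/s): [2.79, 2.79, 3.14, 3.14, 3.14, 3.14].

INTERFACE

Orientations are given as a unit quaternion [w, x, y, z].
In Python, from station import env, grab_frame, camera_params, hand_in gives the robot as it stands. The module is installed in compiled form; this text tells all that it offers.
- The arm moves only by the shell command python3 -m jog 'ROWS' [FORCE]. ROWS is JSON, a list of rows, each a list of 5 numbers: the shift along the tool's x, y, z in cm, then the turn about the tool's z in rad, then the opening in per cent of the stroke, from 0 (shut) to 100 (fully open). A call has exactly 8 rows; each row shifts and turns the commanded pose from where the row before left it, along the tool's axes as they then stand; what a row does not reach is not made up. A row lasts 1/12 s, in which the tool goes at most 41.7 mm and 7.16 degrees, less where a joint would pass 70% of its speed; a pose out of reach is approached as far as the arm can. A call with a gripper value outside its range is refused whole. The fingers move at their own pace and stop on an object; FORCE is the grip in N (left out, the last holds). Time passes only in rows, so rows that do not move let the fingers close, or fill a call up. It gives the time, the measured TCP pose, the force, the opening and the grip force at its end, in the units of the state.
- env.get_state(): the state, without advancing time (a new reading comes with each control period).
- grab_frame(name): name is "side" or "top"; returns (picture, depth): 384x512x3 uint8, red, green, blue; 384x512 float32, m along the optical axis (not along the pixel's ray), 0 where there is no reading.
- camera_params(name): a dict with "camera_matrix" (3x3 intrinsics, pixels), "dist_coeffs" ([k1, k2, p1, p2, k3] as OpenCV has them; the pictures are not rectified), "extrinsics" (4x4, takes a point from camera to world coordinates). Camera axes: x right, y down, z forward; pixel columns grow to the right and rows downward; lengths in m; the calibration is good to about 2 mm. A picture is of the moment at which its call begins. camera_params takes no time and is no camera call.
- hand_in(): hands the job in; it is judged then, once.
The state is a dict: "t": time; "qpos": joint angles; "joint_vel": joint speeds; "joint_efforts": joint torques, N m; "ee_pos": TCP position; "tool_rot": TCP orientation; "wrist_force": force on the tool from outside, world axes, zero at the start; "ft_torque": the same for the moment, N m; "gripper_width": finger opening in m; "gripper_force": force on a finger pad.
Only numpy, scipy, OpenCV 4.12 (cv2) and the standard library are available. Lean on these libraries where they do the work, as an engineer would, in place of code of your own. Each camera call takes 0.05 s, during which the arm holds its last target. There are 200 camera calls.

TASK

The dough scraper lies in the timer's place at the low rail, with its blade under the rail and under a tin: draw it out without disturbing the tin and lay it flat on the chopping board. Then stand the wedge-shaped timer squarely against the middle of the rubber buffer on the rail, sloping face away from the rail, and only there push its key fully home so that it stays in. Leave the jars, sauce bottle, salt shaker, garlic and tomato where they are.

Things in the scene. Friction and masses are not known exactly. Their poses are not given: they have to be found in the camera images.
- scraper_grip (a point): Dough scraper lying flat: steel blade 74 x 60 x 3 mm, dark wooden bar handle 95 long x 24 wide x 22 high, undersides level; 0.12 kg. This point: middle of the handle's section, 11 mm above its underside, 30 mm from where handle and blade meet. x points from handle to blade, z up. The blade passes under the rail and the tin; the handle lies before the rail, on the left side seen from the robot.
- blade_tip (a point): Middle of the scraper blade's free edge, 104 mm along the scraper's x from scraper_grip, at mid-thickness (1.5 mm above the underside).
- scraper_mid (a point): Point on the scraper where blade and handle meet, 1.5 mm above its underside, 30 mm along the scraper's x from scraper_grip; scraper's axes.
- tin_center (a point): Round food tin, 57 mm wide and 72 tall, 0.18 kg, standing on the scraper blade 2 to 4 mm behind the rail; this point is half-way up.
- buffer (a point): Middle of the front face of the black rubber buffer (70 mm wide) on the low wooden rail fixed to the worktop, 22 mm above the worktop. x points through the rail (its front faces -x, to the robot's left), y along it, z up. Rail 160 long, 16 thick, top 34 and underside 9 mm above the worktop, on two feet 142 mm apart: the blade passes under, the handle cannot. Buffer 3 mm proud of the wood.
- timer_grip (a point): White wedge-shaped timer, loose, 0.25 kg, on smooth gliding feet, 80 deep (x), 66 wide (y); rear block 42 deep, 50 high, sides upright. This point: middle of the rear block, 28 mm above the underside, 22 mm before the back. x points from the sloping face to the back, z up. The face slopes 40 degrees, looking to -x and up; a glare hood stands out of its upper edge, tip 77 mm above the underside.
- timer_back (a point): Middle of the timer's upright back, 22 mm above its underside; timer's axes.
- key_top (a point): Centre of the outer end of the timer's one round key (22 mm diameter), on its sloping face, 7 mm proud. z points out of the face along the key's axis: 40 degrees from vertical, leaning to the timer's front (-x); x runs up the slope, y across. The hood (62 wide, 41 mm out) stands parallel to this axis 24 mm up the slope and covers the key from straight above.
- start_key (a joint): How far the key is pushed in, m: 0 out, 0.006 fully home. It moves against about 4 N and stays where it is pushed (latching key, no return). Pushed without a stop behind it the timer slides away first.
- board_top (a point): Centre of the top of the wooden chopping board, 220 (x) x 320 (y) x 21 mm, does not move; top 21 mm above the worktop; x and y along its sides.
- jam_jar_center (a point): jam jar with white lid, 65 mm wide, 90 tall, behind the rail beyond the tin, far from the robot; this point is half-way up; leave it alone
- spice_jar_center (a point): spice jar with red cap, 45 mm wide, 106 tall, behind the rail on the near side of the tin; this point is half-way up; leave it alone
- garlic_center (a point): garlic bulb, 54 mm, on the right half of the board; this point is half-way up; leave it alone
- tomato_center (a point): small tomato, 32 mm wide, 24 high, on the right half of the board; this point is half-way up; leave it alone
- sauce_bottle_center (a point): slim sauce bottle, 59 mm wide, 204 tall, at the back left; this point is half-way up; leave it alone
- salt_shaker_center (a point): salt shaker, 44 mm wide, 90 tall, at the back left, right of the bottle; this point is half-way up; leave it alone

How it is judged:
On the way, in this order (a step that is already met when the one before it is completed fails the run):
1. the scraper's blade is drawn out in front of the rail and the tin still stands upright where it stood (x of blade_tip in the frame of buffer below 0 m and distance of tin_center from where it was at the start of the episode below 0.02 m and angle between tin_center's own z axis and vertical below 0.08 rad), for 0.1 s.
2. the scraper lies flat on the chopping board, let go (x of scraper_mid in the frame of board_top between -0.1 and 0.1 m and y of scraper_mid in the frame of board_top between -0.14 and 0.14 m and z of scraper_mid in the frame of board_top between -0.002 and 0.006 m and angle between scraper_mid's own z axis and vertical below 0.06 rad and contact force between the fingers and scraper below 0.2 N), for 0.2 s.
3. the timer stands on the worktop with its back against the middle of the buffer, key still out (x of timer_back in the frame of buffer between -0.006 and 0.004 m and y of timer_back in the frame of buffer between -0.03 and 0.03 m and angle between the x axis of timer_back and the x axis of buffer, either way round below 0.12 rad and angle between timer_back's own z axis and vertical below 0.06 rad and height (world z) of timer_back below 0.027 m and value of joint start_key below 0.002 m), for 0.1 s.
4. the key is pushed home with the timer braced against the buffer (x of timer_back in the frame of buffer between -0.006 and 0.004 m and y of timer_back in the frame of buffer between -0.03 and 0.03 m and angle between the x axis of timer_back and the x axis of buffer, either way round below 0.12 rad and angle between timer_back's own z axis and vertical below 0.06 rad and height (world z) of timer_back below 0.027 m and value of joint start_key above 0.0045 m), for 0.1 s.
At the end, for the whole second after the job is handed in: Timer upright on the worktop, back within 6 mm of the buffer, within 30 mm of its middle, square within 0.12 rad; key in by over 4.5 of 6 mm; scraper flat on the board, its middle inside the board's area; tin upright within 20 mm of where it stood; all at rest (all of step 4 and x of scraper_mid in the frame of board_top between -0.1 and 0.1 m and y of scraper_mid in the frame of board_top between -0.14 and 0.14 m and z of scraper_mid in the frame of board_top between -0.002 and 0.006 m and angle between scraper_mid's own z axis and vertical below 0.06 rad and distance of tin_center from where it was at the start of the episode below 0.02 m and angle between tin_center's own z axis and vertical below 0.08 rad and linear speed of each of timer, scraper below 0.02 m/s); the robot touches nothing.
It fails at once if the key is pushed in while the timer is not standing in its place against the buffer (value of joint start_key above 0.003 m and not (x of timer_back in the frame of buffer between -0.006 and 0.004 m and y of timer_back in the frame of buffer between -0.03 and 0.03 m and angle between the x axis of timer_back and the x axis of buffer, either way round below 0.12 rad and angle between timer_back's own z axis and vertical below 0.06 rad and height (world z) of timer_back below 0.027 m)).
It fails at once if the tin is tipped or shoved away (angle between tin_center's own z axis and vertical above 0.35 rad or distance of tin_center from where it was at the start of the episode above 0.03 m).
It fails at once if a bystander (jam jar, spice jar, garlic, tomato, sauce bottle, salt shaker) is shoved more than 30 mm (distance of any of jam_jar_center, spice_jar_center, garlic_center, tomato_center, sauce_bottle_center, salt_shaker_center from where it was at the start of the episode above 0.03 m).
It also fails if it takes over 72 s, if anything falls off the work surface, if the arm or the gripper's body presses on something with over 40 N, if the wrist force passes 120 N, or if a joint passes its speed limit or range.

## Working session

There is one attempt and no reset: what is moved stays moved. The work goes in short steps, Python scripts to look and compute and a shell command to move; the robot and the scene stay as the last step left them, time stands still between calls to the robot, and variables do not carry over. Pictures are saved under pics/ and viewed, at most 10 in all, crops included, and the job is handed in when it is done.

```bash
mkdir -p pics; cat > h.py <<'E'
import numpy as np, cv2
from station import env, grab_frame, camera_params, hand_in
def look(n, tag):
    p,d=grab_frame(n); cv2.imwrite(f'pics/{tag}.png',p[:,:,::-1]); np.savez(f'{tag}.npz',p=p,d=d); return p,d
def cloud(n,d):
    c=camera_params(n);K=np.array(c['camera_matrix']);T=np.array(c['extrinsics'])
    v,u=np.mgrid[:384,:512]
    uv=np.stack([u,v],-1).reshape(-1,1,2).astype(np.float64)
    xy=cv2.undistortPoints(uv,K,np.array(c['dist_coeffs'],float)).reshape(384,512,2)
    P=np.dstack([xy*d[...,None],d]); W=P@T[:3,:3].T+T[:3,3]; W[d==0]=np.nan
    return W
E
python3 - <<'E'
from h import *
for n in('top','side'):
    look(n,n+'0'); print(np.round(camera_params(n)['extrinsics'],3))
s=env.get_state(); print(s)
a=cv2.imread('pics/top0.png');b=cv2.imread('pics/side0.png')
E
```

```text
[[-0.01  -0.993  0.12   0.393]
 [-1.     0.01   0.002 -0.064]
 [-0.003 -0.12  -0.993  1.166]
 [ 0.     0.     0.     1.   ]]
[[-0.869 -0.286  0.404  0.069]
 [-0.495  0.526 -0.692  0.762]
 [-0.015 -0.801 -0.599  0.808]
 [ 0.     0.     0.     1.   ]]
{'t': 0.1, 'qpos': array([-1.38211201e+00,  8.79077695e-02,  1.37215559e+00, -1.44741410e-05,
        1.68361224e+00, -1.03120682e-01]), 'joint_vel': array([-9.42175357e-04, -9.47773723e-04, -4.48999937e-03,  9.68852702e-05,
       -8.39931352e-04, -8.83068797e-04]), 'joint_efforts': array([ 3.59244070e-03, -3.53014183e+01, -3.14218068e+01,  8.92572962e-05,
        7.91967701e-03, -4.15834833e-06]), 'ee_pos': array([ 0.15818694, -0.52664777,  0.40361461]), 'tool_rot': array([-1.04021204e-03,  9.89374680e-01,  1.45384520e-01, -5.17278257e-05]), 'wrist_force': array([0.62858049, 0.40397618, 0.85063035]), 'ft_torque': array([-0.02035529,  0.0296654 , -0.06557284]), 'gripper_force': 0.0, 'gripper_width': 0.08529710188694649}
```

View pics/top0.png

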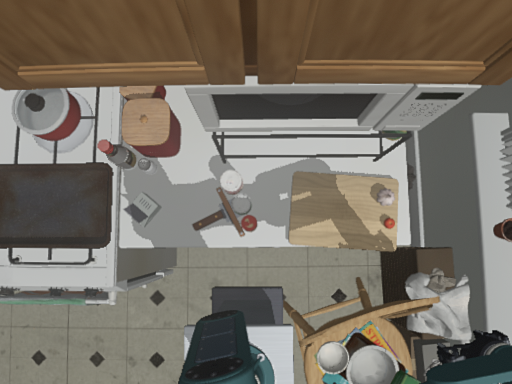

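View pics/side0.png

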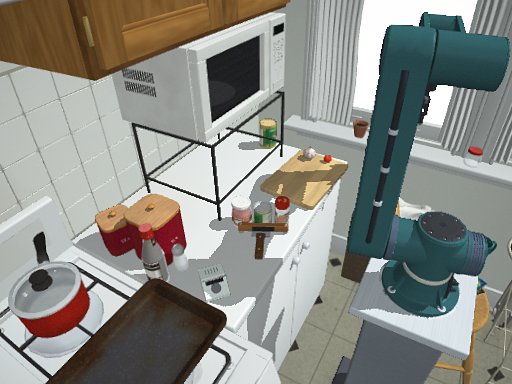

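The top view shows the timer at about (145,207), the scraper handle at (208,220), the rail from (220,188) to (243,236), the tin at (241,204) and the board at (345,208). I'll zoom in and get the heights.

```bash
python3 - <<'E'
from h import *
p=np.load('top0.npz'); q=np.load('side0.npz')
a=cv2.resize(p['p'][160:260,110:290,::-1],(800,444),interpolation=cv2.INTER_CUBIC)
cv2.imwrite('pics/c1.png',a)
W=cloud('top',p['d'])
def s(u,v): print((u,v),np.round(W[v,u],3))
for uv in [(145,207),(208,220),(222,190),(242,235),(231,181),(241,204),(250,224),(292,172),(398,178),(396,248),(290,244),(385,197),(390,223),(170,215),(270,230)]: s(*uv)
def mask_stats(W,x0,x1,y0,y1,z0,z1,name):
    m=(W[...,0]>x0)&(W[...,0]<x1)&(W[...,1]>y0)&(W[...,1]<y1)&(W[...,2]>z0)&(W[...,2]<z1)
    v,u=np.nonzero(m); pts=W[m][:,:2].astype(np.float32)
    if len(pts)>5: print(name,len(pts),cv2.minAreaRect(pts),W[m].mean(0).round(3))
t=W[207,145]
mask_stats(W,t[0]-.08,t[0]+.08,t[1]-.07,t[1]+.07,.012,.1,'timer')
mask_stats(W,t[0]-.08,t[0]+.08,t[1]-.07,t[1]+.07,.045,.056,'timer top')
for n,w in (('top',W),('side',cloud('side',q['d']))):
  mask_stats(w,.2,.55,.0,.25,.029,.038,'rail '+n)
  mask_stats(w,.2,.55,.0,.25,.016,.026,'handle '+n)
  mask_stats(w,.2,.55,-.1,.2,.065,.08,'tin '+n)
m=(W[...,2]>.015)&(W[...,2]<.027)&(W[...,1]<-.1)&(W[...,0]>.2)&(W[...,0]<.6)
print('board',m.sum(),cv2.minAreaRect(W[m][:,:2].astype(np.float32)))
E
```

```text
(145, 207) [0.497 0.266 0.047]
(208, 220) [0.46  0.086 0.018]
(222, 190) [ 0.552  0.046 -0.002]
(242, 235) [ 0.415 -0.015  0.03 ]
(231, 181) [0.564 0.012 0.09 ]
(241, 204) [ 0.501 -0.015  0.073]
(250, 224) [ 0.443 -0.04   0.106]
(292, 172) [ 0.605 -0.167 -0.002]
(398, 178) [ 0.583 -0.492 -0.001]
(396, 248) [ 0.358 -0.71  -0.667]
(290, 244) [ 0.387 -0.157 -0.001]
(385, 197) [ 0.518 -0.428  0.062]
(390, 223) [ 0.444 -0.446  0.041]
(170, 215) [ 0.477  0.204 -0.004]
(270, 230) [ 0.429 -0.098 -0.005]
timer 677 ((0.4927588701248169, 0.27730488777160645), (0.06687922775745392, 0.07741723954677582), 49.484222412109375) [0.492 0.273 0.049]
timer top 384 ((0.5002889037132263, 0.2709760069847107), (0.06670928001403809, 0.05671544373035431), 49.49584197998047) [0.502 0.27  0.049]
rail top 229 ((0.5071236491203308, 0.11843103170394897), (0.25517040491104126, 0.10799837857484818), 80.1056137084961) [0.496 0.039 0.033]
handle top 272 ((0.4803534150123596, 0.12482818961143494), (0.09964469820261002, 0.248859241604805), 5.718297004699707) [0.461 0.093 0.02 ]
tin top 325 ((0.49261239171028137, -0.017183683812618256), (0.14417019486427307, 0.05554082989692688), 25.05533218383789) [ 0.503 -0.013  0.071]
rail side 220 ((0.4946121573448181, 0.015001442283391953), (0.13532841205596924, 0.04689211770892143), 24.121103286743164) [0.496 0.027 0.033]
handle side 297 ((0.4884951710700989, 0.06615792959928513), (0.13857118785381317, 0.12321943044662476), 86.63390350341797) [0.47  0.069 0.021]
tin side 289 ((0.4937458038330078, -0.017570123076438904), (0.14633038640022278, 0.06039292737841606), 22.88067054748535) [ 0.494 -0.009  0.072]
board 7464 ((0.39969292283058167, -0.4940895736217499), (0.6891307234764099, 0.3987657427787781), 89.8131332397461)
```

View pics/c1.png

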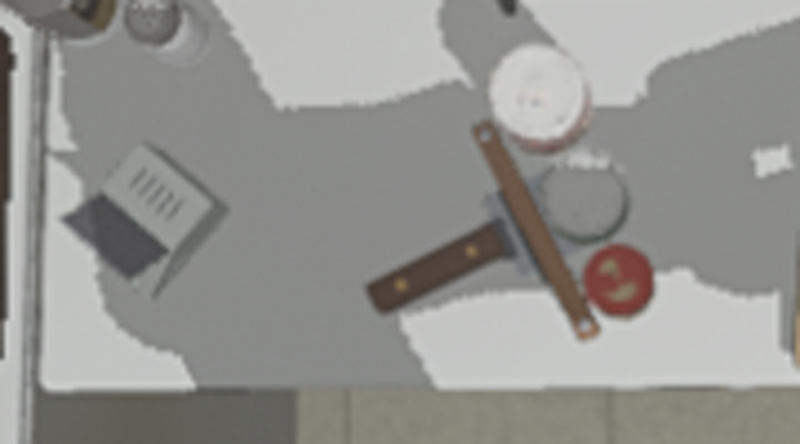

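```bash
python3 - <<'E'
from h import *
from scipy import ndimage as nd
for n in('top','side'):
    f=np.load(n+'0.npz'); W=cloud(n,f['d']); p=f['p'].astype(int)
    X,Y,Z=W[...,0],W[...,1],W[...,2]
    def rep(m,name):
        l,k=nd.label(m)
        if k==0: print(name,'none');return
        i=np.argmax(np.bincount(l.ravel())[1:])+1; m=l==i
        r=cv2.minAreaRect(W[m][:,:2].astype(np.float32)); print(n,name,m.sum(),np.round(r[0],4),np.round(r[1],4),round(r[2],1),'z',np.median(Z[m]).round(4))
    brown=(p[...,0]-p[...,2]>25)
    reg=(X>.38)&(X<.58)&(Y>-.06)&(Y<.16)
    rep(reg&(Z>.028)&(Z<.040)&brown,'rail')
    rep(reg&(Z>.014)&(Z<.027)&(p[...,0]-p[...,2]>12)&(Y>.045),'handle')
    rep(reg&(Z>.066)&(Z<.079)&(abs(p[...,0]-p[...,2])<40)&(Y<.02)&(X<.53),'tin')
    rep((X>.4)&(X<.49)&(Y>-.09)&(Y<.02)&(Z>.098)&(Z<.115),'spice')
    rep((X>.5)&(X<.62)&(Y>-.06)&(Y<.06)&(Z>.082)&(Z<.098),'jam')
    rep((X>.33)&(X<.64)&(Y>-.52)&(Y<-.15)&(Z>.013)&(Z<.03)&brown,'board')
    rep((X>.33)&(X<.64)&(Y>-.52)&(Y<-.15)&(Z>.03)&(Z<.1),'garlic')
    rep((X>.4)&(X<.58)&(Y>.2)&(Y<.35)&(Z>.045)&(Z<.054),'timertop')
    rep((X>.4)&(X<.58)&(Y>.2)&(Y<.35)&(Z>.056)&(Z<.085),'hood')
    rep((X>.4)&(X<.58)&(Y>.2)&(Y<.35)&(Z>.012)&(Z<.042),'slope')
    rep((X>.4)&(X<.75)&(Y>.2)&(Y<.45)&(Z>.1)&(Z<.25),'tall')
q=np.load('side0.npz'); a=cv2.resize(q['p'][180:310,170:350,::-1],(800,578),interpolation=cv2.INTER_CUBIC); cv2.imwrite('pics/c2.png',a)
E
```

```text
top rail 190 [0.4843 0.0206] [0.1337 0.0133] 27.2 z 0.0326
top handle 216 [0.4588 0.0873] [0.021  0.0908] 24.9 z 0.0204
top tin 312 [ 0.5025 -0.0132] [0.0539 0.0545] 89.4 z 0.0712
top spice 202 [ 0.447  -0.0363] [0.041  0.0412] 89.5 z 0.1049
top jam 365 [0.5667 0.0144] [0.059  0.0598] 44.4 z 0.0885
top board 7365 [ 0.4824 -0.3177] [0.3196 0.2198] 85.4 z 0.0191
top garlic 247 [ 0.6366 -0.2875] [0.2696 0.0067] 89.8 z 0.0726
top timertop 364 [0.5015 0.2699] [0.0667 0.0535] 49.5 z 0.0487
top hood 149 [0.4759 0.2933] [0.0615 0.0216] 48.8 z 0.0669
top slope 85 [0.4744 0.2567] [0.0162 0.0785] 42.4 z 0.0244
top tall 1407 [0.7013 0.2519] [0.0969 0.1038] 0.4 z 0.161
side rail 257 [0.4895 0.0102] [0.1586 0.0482] 26.0 z 0.0331
side handle 179 [0.4576 0.0925] [0.0229 0.0944] 25.8 z 0.0213
side tin 191 [ 0.5032 -0.0108] [0.0549 0.0574] 42.8 z 0.0722
side spice 124 [ 0.4447 -0.0343] [0.0405 0.0459] 27.7 z 0.1058
side jam 209 [0.5657 0.0167] [0.0572 0.0593] 8.3 z 0.0895
side board 2717 [ 0.4819 -0.3157] [0.3234 0.2216] 85.4 z 0.0202
side garlic 122 [ 0.6365 -0.2884] [0.2702 0.0077] 89.7 z 0.0724
side timertop 296 [0.507  0.2691] [0.0661 0.0448] 49.0 z 0.0492
side hood 17 [0.4809 0.308 ] [0.0332 0.0104] 70.3 z 0.0756
side slope 426 [0.482  0.2903] [0.0669 0.0524] 49.7 z 0.0286
side tall 2063 [0.6812 0.2829] [0.1655 0.1377] 89.9 z 0.1594
```

View pics/c2.png

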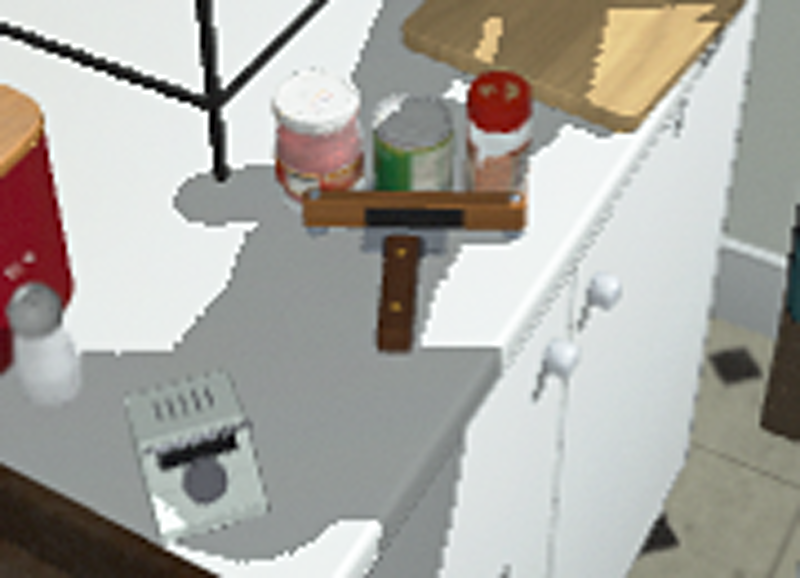

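The side crop shows the timer's sloping face with the round key at (205,480) and the hood slot at (200,450). The timer looks away from the rail. The buffer is at (415,216) and the handle at (398,290). Next I'll turn and travel above the handle.

```bash
cat >> h.py <<'E'
def go(x,y,z,yaw):
    "print tool-frame shift (cm) to bring grasp point to x,y,z at yaw(deg of tool x)"
    from scipy.spatial.transform import Rotation as R
    s=env.get_state(); q=s['tool_rot']; r=R.from_quat([q[1],q[2],q[3],q[0]]).as_matrix()
    g=s['ee_pos']+r[:,2]*env.grasp_offset; y0=np.arctan2(r[1,0],r[0,0])
    d=r.T@(np.array([x,y,z])-g)
    t=np.radians(yaw); e=np.array([x,y,z])-g
    print('t',round(s['t'],2),'grasp',g.round(4),'yaw',np.degrees(y0).round(2),'z',r[:,2].round(3),'w',round(s['gripper_width'],4),'F',np.round(s['wrist_force'],1),round(s['gripper_force'],1))
    print('shift now-axes cm',(d*100).round(2),'| after-turn axes cm',np.round([100*(e[0]*np.cos(t)+e[1]*np.sin(t)),100*(e[0]*np.sin(t)-e[1]*np.cos(t)),-100*e[2]],2),'turn',round((y0-t+np.pi)%(2*np.pi)-np.pi,4))
E
R='[0,0,0.4,-0.1075,100]'
python3 -m jog '[[0,0,0.4,-0.1077,100],[0,0,0.4,-0.1077,100],[0,0,0.4,-0.1077,100],[0,0,0.4,-0.1077,100],[0,0,0.4,-0.1077,100],[0,0,0.4,-0.1077,100],[0,0,0.4,-0.1077,100],[0,0,0.4,-0.1077,100]]' 80
python3 -m jog '[[0,0,0.4,-0.1077,100],[0,0,0.4,-0.1077,100],[0,0,0.4,-0.1077,100],[0,0,0.4,-0.1077,100],[0,0,0.4,-0.1077,100],[0,0,0.4,-0.1077,100],[0,0,0.4,-0.1077,100],[0,0,0.4,-0.1077,100]]'
python3 - <<'E'
from h import *
go(.461,.083,.15,115.4)
f=np.load('top0.npz');th=np.radians(-64.5);ax=np.array([np.cos(th),np.sin(th)]);ay=np.array([-ax[1],ax[0]])
for n in('top','side'):
    f=np.load(n+'0.npz');W=cloud(n,f['d']); p=f['p'].astype(int)
    m=(W[...,2]>.027)&(W[...,2]<.041)&(abs((W[...,:2]-[.487,.015])@ax)<.02)&(abs((W[...,:2]-[.487,.015])@ay)<.1)&((p[...,0]-p[...,2])>10)
    P=W[m][:,:2]; a=P@ax;b=P@ay
    k=np.polyfit(b,a,1)
    print(n,m.sum(),'x range',np.percentile(a,[2,50,98]).round(4),'y',b.min().round(4),b.max().round(4),'tilt deg',np.degrees(np.arctan(k[0])).round(2))
    c=ax*np.median(a)+ay*(b.min()+b.max())/2; print('centre',c.round(4))
    bl=(p.max(-1)<45)&(W[...,2]>.008)&(W[...,2]<.036)&(abs((W[...,:2]-[.487,.015])@ax)<.03)&(abs((W[...,:2]-[.487,.015])@ay)<.06)
    P=W[bl]; 
    if bl.sum()>5: print('buffer',bl.sum(),np.median(P[:,:2]@ax).round(4),(P[:,:2]@ay).min().round(4),(P[:,:2]@ay).max().round(4))
E
```

```text
t: 0.77
ee_pos: [0.1582, -0.5267, 0.3718]
tool_rot: [-0.001, 0.837, 0.547, 0.0]
wrist_force: [0.0, 0.0, -0.3]
gripper_width: 0.0856
gripper_force: 0.0
t: 1.43
ee_pos: [0.1582, -0.5266, 0.3398]
tool_rot: [-0.0, 0.532, 0.847, 0.0]
wrist_force: [-0.4, -0.8, -0.7]
gripper_width: 0.0853
gripper_force: 0.0
t 1.43 grasp [ 0.1581 -0.5264  0.1851] yaw 115.75 z [-0.     0.001 -1.   ] w 0.0853 F [-0.4 -0.8 -0.7] 0.0
shift now-axes cm [41.72 53.76  3.58] | after-turn axes cm [42.06 53.5   3.51] turn 0.0062
top 266 x range [0.1814 0.1901 0.1983] y 0.3649 0.5242 tilt deg -1.77
centre [0.4831 0.0198]
side 288 x range [0.1783 0.189  0.2132] y 0.3668 0.5443 tilt deg -0.9
centre [0.4925 0.0255]
buffer 85 0.1786 0.4135 0.48
```

```bash

python3 -m jog '[[2,2.5,0,0,100],[2,2.5,0,0,100],[2,2.5,0,0,100],[2,2.5,0,0,100],[2,2.5,0,0,100],[2,2.5,0,0,100],[2,2.5,0,0,100],[2,2.5,0,0,100]]' >/dev/null
python3 -m jog '[[2,2.5,0,0,100],[2,2.5,0,0,100],[2,2.5,0,0,100],[2,2.5,0,0,100],[2,2.5,0,0,100],[2,2.5,0,0,100],[2,2.5,0,0,100],[2,2.5,0,0,100]]' >/dev/null
python3 -m jog '[[2,2.5,0,0,100],[2,2.5,0,0,100],[2,2.5,0,0,100],[2,2.5,0,0,100],[1.7,2.5,1,0,100],[0,1.2,1,0,100],[0,0,1,0,100],[0,0,0,0,100]]'
python3 -c "
from h import *
go(.461,.083,.021,115.5)"
```

```text
t: 3.43
ee_pos: [0.4631, 0.0808, 0.3075]
tool_rot: [-0.003, 0.533, 0.846, -0.002]
wrist_force: [-1.1, -0.6, -1.1]
gripper_width: 0.0856
gripper_force: 0.0
t 3.43 grasp [0.4621 0.0806 0.1528] yaw 115.52 z [-0.007 -0.001 -1.   ] w 0.0856 F [-1.1 -0.6 -1.1] 0.0
shift now-axes cm [ 0.23  0.09 13.18] | after-turn axes cm [ 0.26  0.   13.18] turn 0.0003
```

```bash

python3 -m jog '[[0.2,0,2.5,0,100],[0,0,2.5,0,100],[0,0,2.5,0,100],[0,0,2,0,100],[0,0,1.5,0,100],[0,0,1.2,0,100],[0,0,0.8,0,100],[0,0,0,0,100]]'
python3 -m jog '[[0,0,0,0,60],[0,0,0,0,40],[0,0,0,0,20],[0,0,0,0,0],[0,0,0,0,0],[0,0,0,0,0],[0,0,0,0,0],[0,0,0,0,0]]' 80
python3 - <<'E'
from h import *
go(.461,.083,.021,115.5)
look('side','side1')
a=cv2.imread('pics/side1.png'); cv2.imwrite('pics/c3.png',cv2.resize(a[180:310,170:350],(720,520),interpolation=cv2.INTER_CUBIC))
E
```

```text
t: 4.1
ee_pos: [0.4618, 0.0814, 0.1791]
tool_rot: [-0.002, 0.535, 0.845, -0.001]
wrist_force: [0.1, -0.1, 0.1]
gripper_width: 0.0854
gripper_force: 0.0
t: 4.77
ee_pos: [0.4634, 0.0824, 0.1818]
tool_rot: [0.001, 0.534, 0.846, 0.0]
wrist_force: [-1.1, -0.7, 5.7]
gripper_width: 0.0217
gripper_force: 81.2
t 4.77 grasp [0.4637 0.0824 0.0271] yaw 115.45 z [ 0.002 -0.    -1.   ] w 0.0217 F [-1.1 -0.7  5.7] 81.2
shift now-axes cm [ 0.17 -0.22  0.61] | after-turn axes cm [ 0.17 -0.22  0.61] turn -0.0008
```

View pics/c3.png

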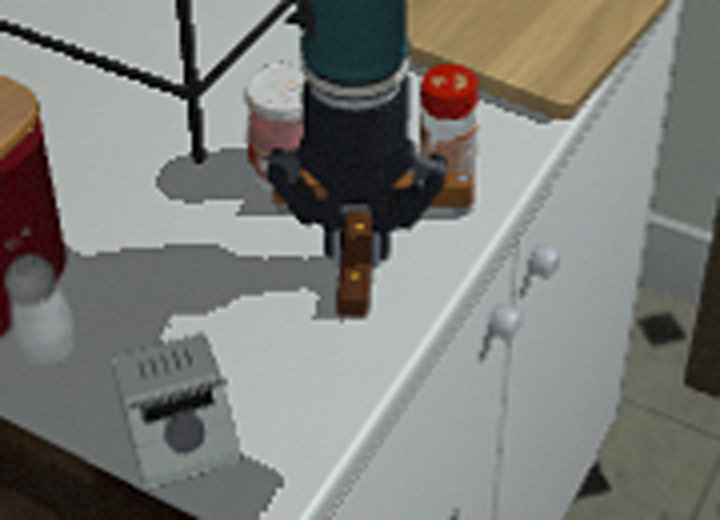

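The gripper holds the handle: the side crop shows it at (352,260) between the pads. Drawing it out now.

```bash

python3 -m jog '[[0,0,-0.1,0,0],[0,0,-0.1,0,0],[0.3,0,0,0,0],[0.6,0,0,0,0],[0.8,0,0,0,0],[0.8,0,0,0,0],[0.8,0,0,0,0],[0.8,0,0,0,0]]'
python3 -m jog '[[0.8,0,0,0,0],[0.8,0,0,0,0],[0.8,0,0,0,0],[0.8,0,0,0,0],[0.8,0,0,0,0],[0.8,0,0,0,0],[0.8,0,0,0,0],[0.8,0,0,0,0]]'
python3 -m jog '[[0.6,0,0,0,0],[0,0,0,0,0],[0,0,0,0,0],[0,0,0,0,0],[0,0,0,0,0],[0,0,0,0,0],[0,0,0,0,0],[0,0,0,0,0]]'
python3 - <<'E'
from h import *
go(.461,.083,.021,115.5)
for n in('side','top'): look(n,n+'2')
a=cv2.imread('pics/side2.png'); b=cv2.imread('pics/top2.png')
cv2.imwrite('pics/c4.png',np.hstack([cv2.resize(a[150:310,190:340],(400,427),interpolation=cv2.INTER_CUBIC),cv2.resize(b[150:260,130:230+33],(400,427),interpolation=cv2.INTER_CUBIC)]))
E
```

```text
t: 5.48
ee_pos: [0.4447, 0.1205, 0.1825]
tool_rot: [-0.001, 0.534, 0.846, 0.0]
wrist_force: [-0.6, 1.1, -1.4]
gripper_width: 0.0219
gripper_force: 80.2
t: 6.15
ee_pos: [0.4176, 0.1779, 0.1827]
tool_rot: [0.0, 0.534, 0.845, -0.0]
wrist_force: [-0.5, 0.3, -0.7]
gripper_width: 0.0216
gripper_force: 80.2
t: 6.82
ee_pos: [0.4155, 0.1823, 0.1827]
tool_rot: [0.0, 0.534, 0.845, -0.0]
wrist_force: [0.7, -0.3, -0.8]
gripper_width: 0.0215
gripper_force: 80.2
t 6.82 grasp [0.4155 0.1823 0.028 ] yaw 115.42 z [ 0. -0. -1.] w 0.0215 F [ 0.7 -0.3 -0.8] 80.2
shift now-axes cm [-10.93  -0.15   0.7 ] | after-turn axes cm [-10.93  -0.17   0.7 ] turn -0.0014
```

View pics/c4.png

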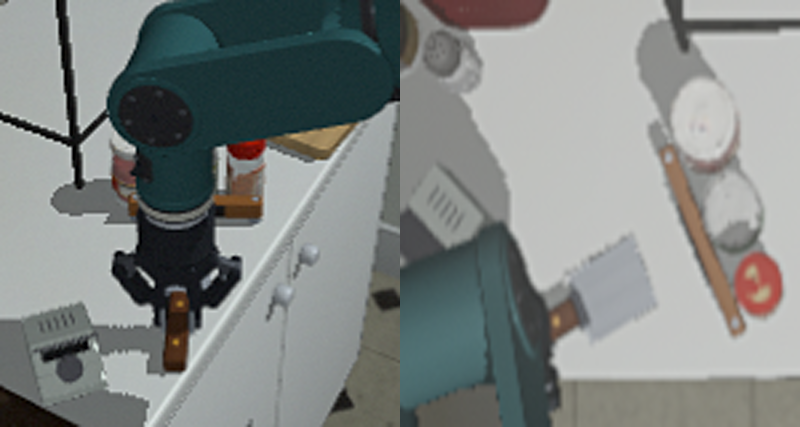

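The scraper is drawn clear: its blade in the top view is at (615,285), left of the rail. The tin still stands behind the rail at (733,210). Next I'll carry the scraper to the board.

```bash

python3 -m jog '[[0,0,-1,0,0],[0,0,-2,0,0],[0,0,-2.5,0,0],[0,0,-2.5,0,0],[0,0,-2.5,0,0],[0,0,-2.5,0,0],[0,0,-2.5,0,0],[0,0,-1.5,0,0]]'
python3 -m jog '[[-1.5,-0.6,0,0,0],[-2.2,-0.8,0,0,0],[-2.2,-0.8,0,0,0],[-2.2,-0.8,0,0,0],[-2.2,-0.8,0,0,0],[-2.2,-0.8,0,0,0],[-2.2,-0.8,0,0,0],[-2.2,-0.8,0,0,0]]' >/dev/null
python3 -m jog '[[-2.2,-0.8,0,0,0],[-2.2,-0.8,0,0,0],[-2.2,-0.8,0,0,0],[-2.2,-0.8,0,0,0],[-2.2,-0.8,0,0,0],[-2.2,-0.8,0,0,0],[-2.2,-0.8,0,0,0],[-2.2,-0.8,0,0,0]]' >/dev/null
python3 -m jog '[[-2.2,-0.8,0,0,0],[-2.2,-0.8,0,0,0],[-1,-0.4,1,0,0],[0,0,2,0,0],[0,0,2,0,0],[0,0,1,0,0],[0,0,0,0,0],[0,0,0,0,0]]'
python3 - <<'E'
from h import *
go(.452,-.222,.05,115.5)
p,d=look('top','top3')
a=p[150:260,270:410,::-1]; W=cloud('top',d)
m=(W[...,1]<-.2)&(W[...,1]>-.39)&(W[...,0]>.38)&(W[...,0]<.6)&(W[...,2]>.06)&(W[...,2]<.2)
print(m.sum())
cv2.imwrite('pics/c5.png',cv2.resize(a,(700,550),interpolation=cv2.INTER_CUBIC))
E
```

```text
t: 7.58
ee_pos: [0.4155, 0.1826, 0.3569]
tool_rot: [0.002, 0.534, 0.846, 0.002]
wrist_force: [0.4, 0.3, -0.8]
gripper_width: 0.0216
gripper_force: 80.2
t: 9.58
ee_pos: [0.4549, -0.2399, 0.2923]
tool_rot: [-0.001, 0.534, 0.846, 0.0]
wrist_force: [-0.0, 0.3, -1.1]
gripper_width: 0.0221
gripper_force: 80.3
t 9.58 grasp [ 0.4547 -0.2398  0.1376] yaw 115.48 z [-0.001  0.001 -1.   ] w 0.0221 F [-0.   0.3 -1.1] 80.3
shift now-axes cm [1.71 0.53 8.76] | after-turn axes cm [1.72 0.53 8.76] turn -0.0003
41
```

View pics/c5.png

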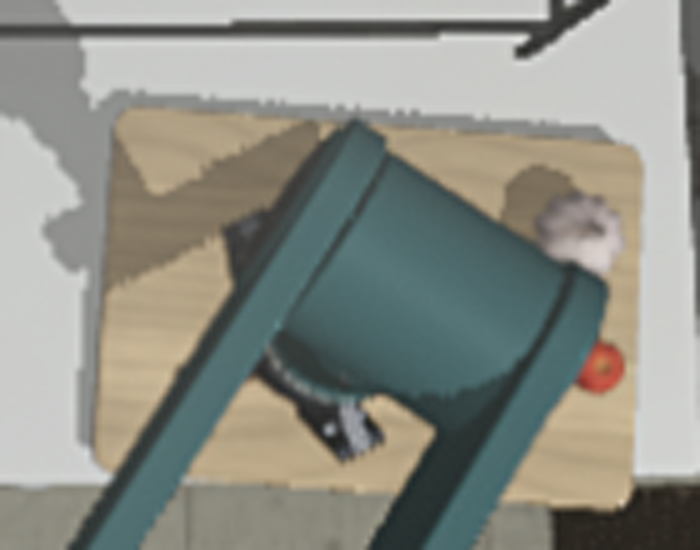

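The arm hides the blade in the top view. The garlic at (580,230) and the tomato at (600,365) are both clear of the drop place. I'll lower it.

```bash

python3 -m jog '[[0.6,0.2,1,0,0],[0.6,0.2,1.8,0,0],[0.5,0.1,1.8,0,0],[0,0,1.5,0,0],[0,0,1,0,0],[0,0,0.8,0,0],[0,0,0.5,0,0],[0,0,0.2,0,0]]'
python3 -m jog '[[0,0,0.2,0,0],[0,0,0.1,0,0],[0,0,0,0,0],[0,0,0,0,0],[0,0,0,0,0],[0,0,0,0,0],[0,0,0,0,0],[0,0,0,0,0]]'
python3 - <<'E'
from h import *
go(.452,-.222,.05,115.5)
p,d=look('side','side4')
E
```

```text
t: 10.3
ee_pos: [0.4523, -0.2229, 0.2064]
tool_rot: [-0.0, 0.534, 0.845, -0.0]
wrist_force: [-0.9, -0.7, -1.8]
gripper_width: 0.0218
gripper_force: 80.3
t: 10.97
ee_pos: [0.4522, -0.223, 0.2039]
tool_rot: [0.0, 0.534, 0.845, -0.0]
wrist_force: [0.4, -0.2, -1.1]
gripper_width: 0.0218
gripper_force: 80.3
t 10.97 grasp [ 0.4523 -0.223   0.0492] yaw 115.45 z [ 0. -0. -1.] w 0.0218 F [ 0.4 -0.2 -1.1] 80.3
shift now-axes cm [ 0.1   0.02 -0.08] | after-turn axes cm [ 0.1   0.02 -0.08] turn -0.0009
```

```bash

python3 -m jog '[[0,0,0.1,0,0],[0,0,0.1,0,0],[0,0,0,0,0],[0,0,0,0,15],[0,0,0,0,40],[0,0,0,0,60],[0,0,0,0,100],[0,0,0,0,100]]'
python3 -m jog '[[0,0,-1.5,0,100],[0,0,-2,0,100],[0,0,-2.5,0,100],[0,0,-2.5,0,100],[0,0,-2.5,0,100],[0,0,-2.5,0,100],[0,0,-2.5,0,100],[0,0,0,0,100]]'
python3 - <<'E'
from h import *
go(.502,.2715,.20,139.5)
from h import *
p,d=look('side','side5'); W=cloud('side',d)
X,Y,Z=W[...,0],W[...,1],W[...,2]; b=np.array([.482,-.3165])
th=np.radians(-64.5);ax=np.array([np.cos(th),np.sin(th)]);ay=np.array([-ax[1],ax[0]])
p=p.astype(int)
grey=(abs(p[...,0]-p[...,2])<25)&(abs(X-.48)<.1)&(Y>-.36)&(Y<-.2)&(Z<.045)&(Z>.01)
print(grey.sum()); P=W[grey]; c=np.median(P,0); print(c.round(4), np.linalg.lstsq(np.c_[P[:,:2]-c[:2],np.ones(len(P))],P[:,2],rcond=None)[0].round(4))
cv2.imwrite('pics/c6.png',cv2.resize(cv2.imread('pics/side5.png')[130:220,240:360],(720,540),interpolation=cv2.INTER_CUBIC))
E
```

```text
t: 11.68
ee_pos: [0.4522, -0.2229, 0.2014]
tool_rot: [-0.0, 0.534, 0.846, -0.0]
wrist_force: [-0.7, 0.3, 0.1]
gripper_width: 0.0693
gripper_force: 0.0
t: 12.35
ee_pos: [0.4531, -0.2235, 0.368]
tool_rot: [0.006, 0.534, 0.845, -0.0]
wrist_force: [0.7, 0.6, 0.5]
gripper_width: 0.0852
gripper_force: 0.0
t 12.35 grasp [ 0.4546 -0.2245  0.2133] yaw 115.45 z [ 0.01  -0.006 -1.   ] w 0.0852 F [0.7 0.6 0.5] 0.0
shift now-axes cm [42.76 25.59  1.06] | after-turn axes cm [28.6  40.79  1.33] turn -0.4198
99
[ 0.4887 -0.2916  0.0234] [-0.0308  0.0365  0.0238]
```

View pics/c6.png

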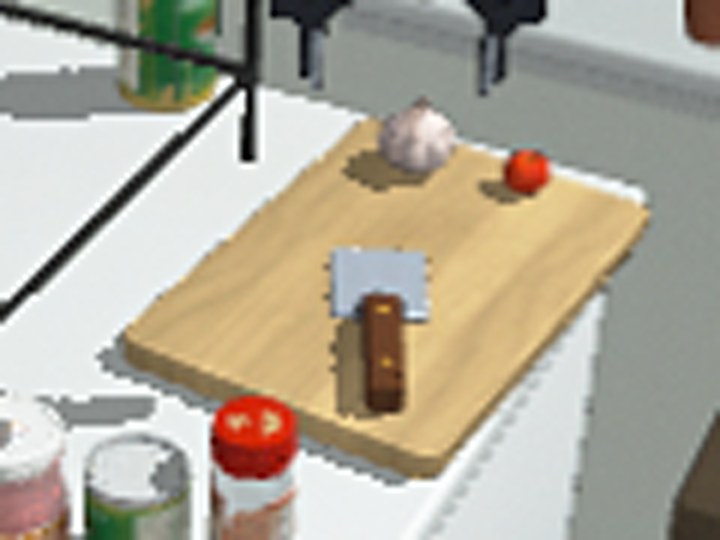

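The scraper lies flat on the board, with the blade at (380,285) and the handle at (383,355). The garlic and tomato have not been touched. Next is the timer.

```bash

python3 -m jog '[[0,0,0,-0.105,100],[0,0,0,-0.105,100],[0,0,0,-0.105,100],[0,0,0,-0.105,100],[1.7,2.4,0,0,100],[1.7,2.4,0,0,100],[1.7,2.4,0,0,100],[1.7,2.4,0,0,100]]' >/dev/null
python3 -m jog '[[1.7,2.4,0,0,100],[1.7,2.4,0,0,100],[1.7,2.4,0,0,100],[1.7,2.4,0,0,100],[1.7,2.4,0,0,100],[1.7,2.4,0,0,100],[1.7,2.4,0,0,100],[1.7,2.4,0,0,100]]' >/dev/null
python3 -m jog '[[1.7,2.4,0,0,100],[1.7,2.4,0,0,100],[1.7,2.4,0,0,100],[1.7,2.4,0,0,100],[1.4,2.4,0,0,100],[0,0,0,0,100],[0,0,0,0,100],[0,0,0,0,100]]'
python3 - <<'E'
from h import *
go(.502,.2715,.032,139.5)
E
```

```text
t: 14.4
ee_pos: [0.4994, 0.2727, 0.3601]
tool_rot: [-0.001, 0.346, 0.938, -0.001]
wrist_force: [-0.4, -0.7, -0.7]
gripper_width: 0.0855
gripper_force: 0.0
t 14.4 grasp [0.499  0.2724 0.2054] yaw 139.52 z [-0.002 -0.002 -1.   ] w 0.0855 F [-0.4 -0.7 -0.7] 0.0
shift now-axes cm [-0.29  0.18 17.34] | after-turn axes cm [-0.28  0.13 17.34] turn 0.0003
```

```bash

python3 -m jog '[[-0.3,0.1,2,0,100],[0,0,2.8,0,100],[0,0,2.8,0,100],[0,0,2.8,0,100],[0,0,2.6,0,100],[0,0,2,0,100],[0,0,1.2,0,100],[0,0,0.8,0,100]]'
python3 -m jog '[[0,0,0.2,0,100],[0,0,0,0,90],[0,0,0,0,70],[0,0,0,0,50],[0,0,0,0,50],[0,0,0,0,50],[0,0,0,0,50],[0,0,0,0,50]]' 30
python3 - <<'E'
from h import *
go(.502,.2715,.032,139.5)
p,d=look('side','side6')
cv2.imwrite('pics/c7.png',cv2.resize(cv2.imread('pics/side6.png')[200:310,150:290],(700,550),interpolation=cv2.INTER_CUBIC))
E
```

```text
t: 15.07
ee_pos: [0.502, 0.2704, 0.1897]
tool_rot: [-0.001, 0.347, 0.938, -0.001]
wrist_force: [-0.1, -0.7, 0.3]
gripper_width: 0.0853
gripper_force: 0.0
t: 15.73
ee_pos: [0.5032, 0.2721, 0.1914]
tool_rot: [0.001, 0.346, 0.938, 0.001]
wrist_force: [0.8, -1.1, 5.6]
gripper_width: 0.0656
gripper_force: 36.7
t 15.73 grasp [0.5037 0.2722 0.0368] yaw 139.52 z [ 0.003  0.001 -1.   ] w 0.0656 F [ 0.8 -1.1  5.6] 36.7
shift now-axes cm [ 0.08 -0.17  0.47] | after-turn axes cm [ 0.08 -0.17  0.48] turn 0.0003
```

View pics/c7.png

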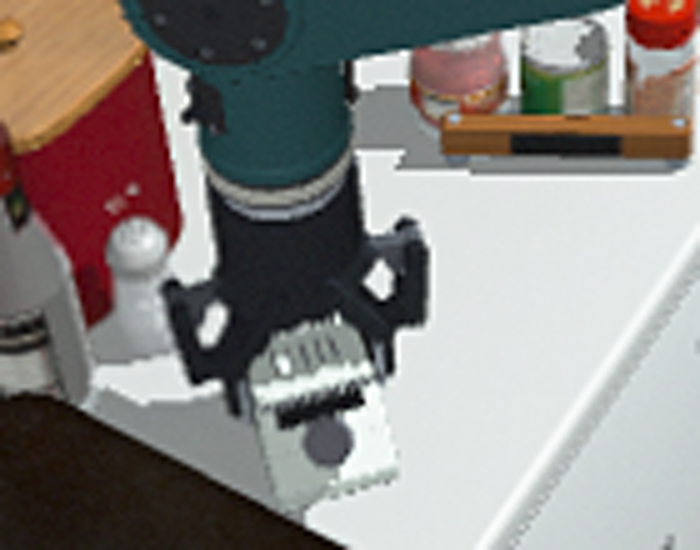

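The timer is gripped square: in the crop the fingers sit at (240,390) and (385,365) on both sides of the rear block. I'll slide it toward the rail.

```bash

python3 -m jog '[[0,0,-0.2,0,50],[0,0,-0.2,0,50],[0,0,0,0.08,50],[0,0,0,0.08,50],[0,0,0,0.08,50],[0,0,0,0.08,50],[0,0,0,0.08,50],[0,0,0,0,50]]'
python3 - <<'E'
from h import *
go(.4538,.0812,.036,116.5)
E
```

```text
t: 16.45
ee_pos: [0.5018, 0.2717, 0.1923]
tool_rot: [-0.001, 0.526, 0.85, -0.001]
wrist_force: [-0.7, -0.4, -2.6]
gripper_width: 0.0655
gripper_force: 35.7
t 16.45 grasp [0.5013 0.2715 0.0376] yaw 116.53 z [-0.003 -0.001 -1.   ] w 0.0655 F [-0.7 -0.4 -2.6] 35.7
shift now-axes cm [-14.9  -12.75   0.19] | after-turn axes cm [-14.91 -12.75   0.16] turn 0.0006
```

```bash

python3 -m jog '[[-0.8,-0.7,0,0,50],[-1.5,-1.28,0,0,50],[-1.5,-1.28,0,0,50],[-1.5,-1.28,0,0,50],[-1.5,-1.28,0,0,50],[-1.5,-1.28,0,0,50],[-1.5,-1.28,0,0,50],[-1.5,-1.28,0,0,50]]' >/dev/null
python3 -m jog '[[-1.5,-1.28,0,0,50],[-1.5,-1.28,0,0,50],[-0.6,-0.5,0,0,50],[0,0,0,0,50],[0,0,0,0,50],[0,0,0,0,50],[0,0,0,0,50],[0,0,0,0,50]]'
python3 - <<'E'
from h import *
go(.4672,.0544,.036,116.5)
p,d=look('top','top7');q,e=look('side','side7')
a=cv2.resize(p[160:260,160:270,::-1],(400,364),interpolation=cv2.INTER_CUBIC);b=cv2.resize(q[190:290,200:310,::-1],(400,364),interpolation=cv2.INTER_CUBIC)
cv2.imwrite('pics/c8.png',np.hstack([a,b]))
for n,dd,pp in(('top',d,p),('side',e,q)):
    W=cloud(n,dd); B=np.array([.4792,.0302]); t=np.radians(-63.5); ax=np.array([np.cos(t),np.sin(t)]);ay=np.array([-ax[1],ax[0]])
    r=W[...,:2]-B; a=r@ax;b=r@ay;Z=W[...,2]; pp=pp.astype(int)
    br=(pp[...,0]-pp[...,2]>25)&(Z>.028)&(Z<.04)&(abs(a)<.035)&(abs(b)<.1)
    print(n,'rail',br.sum(),np.percentile(a[br],[3,97]).round(4),b[br].min(),b[br].max())
    fm=(abs(pp[...,0]-pp[...,2])<20)&(pp[...,0]>100)&(Z>.005)&(Z<.045)&(a>-.13)&(a<-.06)&(abs(b)<.045)
    if fm.sum(): print('face',fm.sum(),a[fm].min(),np.percentile(b[fm],[2,98]))
E
```

```text
t: 17.78
ee_pos: [0.4556, 0.0824, 0.1937]
tool_rot: [-0.0, 0.525, 0.851, 0.0]
wrist_force: [0.2, 0.0, -3.8]
gripper_width: 0.0657
gripper_force: 35.7
t 17.78 grasp [0.4556 0.0824 0.039 ] yaw 116.68 z [ 0.  0. -1.] w 0.0657 F [ 0.2  0.  -3.8] 35.7
shift now-axes cm [-3.03 -0.22  0.3 ] | after-turn axes cm [-3.03 -0.21  0.3 ] turn 0.0031
top rail 244 [0.0042 0.018 ] -0.07934674706085558 0.0787580773404774
face 23 -0.12186989615093366 [-0.03211164 -0.01058775]
side rail 64 [0.0016 0.0288] -0.0788926191849958 0.09799019131498855
face 291 -0.11414534027276188 [-0.03146201  0.03378338]
```

View pics/c8.png

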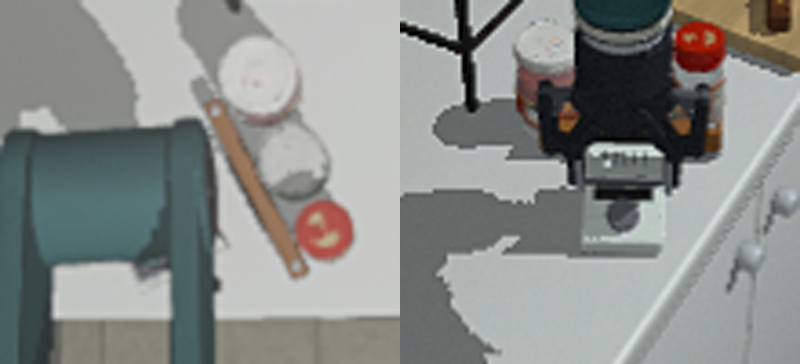

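The side view shows the timer held square in front of the buffer, key at (622,217). The top view shows the rail, tin and jars undisturbed. I'll close the last 3 cm.

```bash

python3 -m jog '[[-0.3,-0.1,0.1,0,50],[-0.5,-0.1,0.1,0,50],[-0.5,0,0.05,0,50],[-0.5,0,0,0,50],[-0.4,0,0,0,50],[-0.2,0,0,0,50],[-0.2,0,0,0,50],[0,0,0,0,50]]'
python3 -m jog '[[-0.1,0,0,0,50],[-0.1,0,0,0,50],[-0.1,0,0,0,50],[-0.1,0,0,0,50],[0,0,0,0,50],[0,0,0,0,50],[0,0,0,0,50],[0,0,0,0,50]]'
python3 - <<'E'
from h import *
go(.4672,.0544,.036,116.5)
E
```

```text
t: 18.55
ee_pos: [0.4657, 0.057, 0.1915]
tool_rot: [0.001, 0.526, 0.851, 0.0]
wrist_force: [-0.0, -0.7, -0.7]
gripper_width: 0.0655
gripper_force: 36.1
t: 19.22
ee_pos: [0.4671, 0.0542, 0.1915]
tool_rot: [-0.0, 0.525, 0.851, 0.0]
wrist_force: [-2.5, 3.5, 3.5]
gripper_width: 0.0653
gripper_force: 36.5
t 19.22 grasp [0.4672 0.0543 0.0368] yaw 116.61 z [ 0.     0.001 -1.   ] w 0.0653 F [-2.5  3.5  3.5] 36.5
shift now-axes cm [0.01 0.01 0.08] | after-turn axes cm [0.01 0.01 0.08] turn 0.0019
```

```bash

python3 -m jog '[[-0.1,0,0,0,50],[0,0,0,0,50],[0,0,0,0,50],[0,0,0,0,80],[0,0,0,0,85],[0,0,0,0,90],[0,0,0,0,95],[0,0,0,0,100]]'
python3 -m jog '[[0,0,0,0,100],[0,0,-0.5,0,100],[0,0,-1.5,0,100],[0,0,-2.5,0,100],[0,0,-2.5,0,100],[0,0,-2.5,0,100],[0,0,-2.5,0,100],[0,0,-2,0,0]]'
python3 -m jog '[[2,0,0,0,0],[2,0,0,0,0],[2,0,0,0,0],[2,0,0,0,0],[2,0,0,0,0],[2,0,0,0,0],[2,0,0,0,0],[0,0,0,0,0]]'
python3 - <<'E'
from h import *
go(.4672,.0544,.036,116.5)
p,d=look('top','top8');q,e=look('side','side8')
a=cv2.resize(p[160:260,180:270,::-1],(400,444),interpolation=cv2.INTER_CUBIC);b=cv2.resize(q[190:290,210:300,::-1],(400,444),interpolation=cv2.INTER_CUBIC)
cv2.imwrite('pics/c9.png',np.hstack([a,b]))
for n,dd,pp in(('top',d,p),('side',e,q)):
    W=cloud(n,dd); B=np.array([.4792,.0302]); t=np.radians(-63.5); ax=np.array([np.cos(t),np.sin(t)]);ay=np.array([-ax[1],ax[0]])
    r=W[...,:2]-B; a=r@ax;b=r@ay;Z=W[...,2]; pp=pp.astype(int)
    for nm,z0,z1,a0,a1 in(('top',.044,.054,-.05,.003),('hood',.06,.085,-.09,-.02),('face',.008,.042,-.1,-.04)):
        m=(Z>z0)&(Z<z1)&(a>a0)&(a<a1)&(abs(b)<.05)
        if m.sum()>5:
            R=cv2.minAreaRect(np.c_[a[m],b[m]].astype(np.float32)); print(n,nm,m.sum(),'a',np.percentile(a[m],[1,99]).round(4),'b',np.percentile(b[m],[1,99]).round(4),np.round(R[2],1))
    key=(pp.max(-1)<110)&(Z>.022)&(Z<.045)&(a>-.09)&(a<-.05)&(abs(b)<.025)
    if key.sum()>3: print('key',key.sum(),np.c_[a,b][0:0],a[key].mean().round(4),a[key].min().round(4),a[key].max().round(4),b[key].mean().round(4),b[key].min().round(4),b[key].max().round(4),Z[key].mean().round(4))
E
```

```text
t: 19.88
ee_pos: [0.4676, 0.0528, 0.191]
tool_rot: [0.0, 0.526, 0.851, -0.0]
wrist_force: [1.3, -0.1, 0.3]
gripper_width: 0.0856
gripper_force: 0.0
t: 20.55
ee_pos: [0.4676, 0.053, 0.3339]
tool_rot: [0.001, 0.526, 0.851, 0.001]
wrist_force: [-0.6, 1.3, -0.2]
gripper_width: 0.0749
gripper_force: 0.0
t: 21.22
ee_pos: [0.4035, 0.1803, 0.3316]
tool_rot: [-0.001, 0.524, 0.852, 0.001]
wrist_force: [-0.3, 0.5, 0.1]
gripper_width: 0.0
gripper_force: 0.0
t 21.22 grasp [0.4035 0.1805 0.1769] yaw 116.8 z [-0.     0.002 -1.   ] w 0.0 F [-0.3  0.5  0.1] 0.0
shift now-axes cm [-1.415e+01 -1.000e-02  1.407e+01] | after-turn axes cm [-14.13   0.07  14.09] turn 0.0052
top top 366 a [-0.0491 -0.0017] b [-0.0334  0.031 ] 89.5
top hood 134 a [-0.072  -0.0548] b [-0.0316  0.0287] 0.6
top face 41 a [-0.0818 -0.0429] b [-0.0342  0.0293] 0.6
side top 80 a [-0.0489 -0.0097] b [-0.0325  0.0324] 3.9
side hood 17 a [-0.074  -0.0642] b [-0.0299  0.028 ] 1.9
side face 339 a [-0.0836 -0.047 ] b [-0.0336  0.0302] 2.3
key 88 [] -0.0624 -0.0767 -0.05 -0.0001 -0.0238 0.0246 0.0348
```

View pics/c9.png

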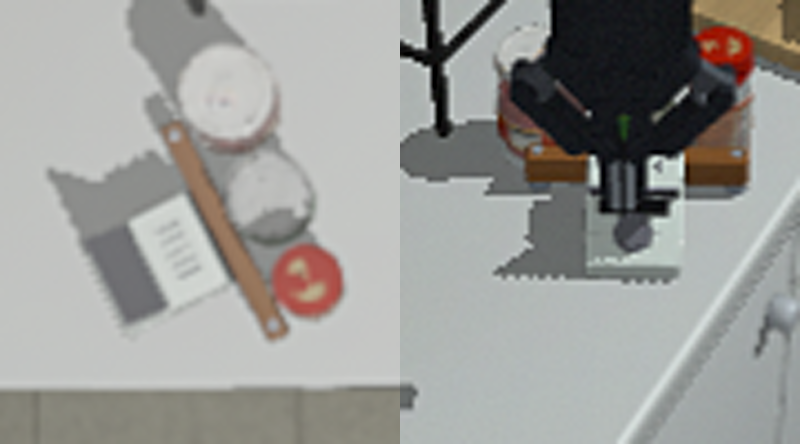

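The timer stands square on the middle of the buffer, at (165,265) in the top view. The cloud puts its back within 2 mm of the buffer and centred to about 2 mm. Next I'll bring the shut fingertips in front of the hood tip, over the lower half of the key.

```bash

python3 -m jog '[[-1.5,0,0,0,0],[-1.5,0,1,0,0],[-1.5,0,2,0,0],[-1.5,0,2,0,0],[-1,0,1.5,0,0],[-0.5,0,1,0,0],[0,0,1,0,0],[0,0,0,0,0]]'
python3 - <<'E'
from h import *
go(.4384,.1087,.060,116.5)
E
```

```text
t: 21.98
ee_pos: [0.438, 0.1106, 0.2442]
tool_rot: [-0.002, 0.526, 0.85, -0.001]
wrist_force: [-0.8, -0.3, -0.2]
gripper_width: -0.0
gripper_force: 0.0
t 21.98 grasp [0.4373 0.1105 0.0895] yaw 116.52 z [-0.004 -0.    -1.   ] w -0.0 F [-0.8 -0.3 -0.2] 0.0
shift now-axes cm [-0.21  0.02  2.95] | after-turn axes cm [-0.21  0.01  2.95] turn 0.0003
```

```bash

python3 -m jog '[[-0.1,0,0.8,0,0],[-0.1,0,0.8,0,0],[0,0,0.7,0,0],[0,0,0.5,0,0],[0,0,0.1,0,0],[0,0,0,0,0],[0,0,0,0,0],[0,0,0,0,0]]'
python3 - <<'E'
from h import *
go(.4398,.1060,.050,116.5)
q,e=look('side','side9');p,d=look('top','top9')
for n,dd in(('side',e),):
    W=cloud(n,dd); B=np.array([.4792,.0302]); t=np.radians(-63.5); ax=np.array([np.cos(t),np.sin(t)]);ay=np.array([-ax[1],ax[0]])
    r=W[...,:2]-B; a=r@ax;b=r@ay;Z=W[...,2]
    m=(Z>.035)&(Z<.08)&(a>-.13)&(a<-.076)&(abs(b)<.04); print(m.sum(),'a',np.percentile(a[m],[1,20,50,99]).round(4),'b',np.percentile(b[m],[1,99]).round(4),'zmin',np.percentile(Z[m],1).round(4))
cv2.imwrite('pics/c10.png',cv2.resize(q[210:270,225:290,::-1],(650,600),interpolation=cv2.INTER_CUBIC))
E
```

```text
t: 22.65
ee_pos: [0.4395, 0.1095, 0.2176]
tool_rot: [0.0, 0.525, 0.851, 0.0]
wrist_force: [-0.7, 0.4, -0.6]
gripper_width: 0.0002
gripper_force: 0.0
t 22.65 grasp [0.4397 0.1095 0.0629] yaw 116.61 z [ 0.001  0.    -1.   ] w 0.0002 F [-0.7  0.4 -0.6] 0.0
shift now-axes cm [-0.32 -0.15  1.29] | after-turn axes cm [-0.32 -0.15  1.29] turn 0.0019
72 a [-0.1025 -0.1001 -0.098  -0.0946] b [-0.0135  0.0127] zmin 0.0457
```

View pics/c10.png

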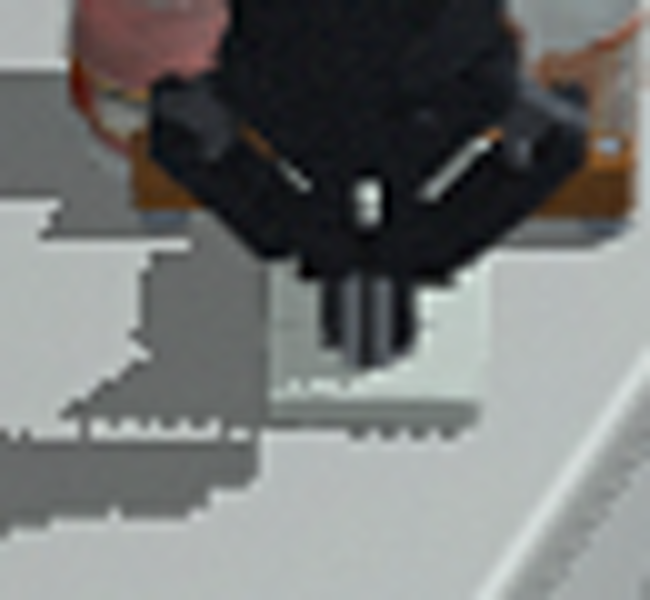

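The crop shows the shut fingertips at (368,340), centred on the sloping face in front of the hood. The tip is about 45 mm above the worktop. I'll edge in and press down.

```bash

python3 -m jog '[[-0.1,-0.1,0,0,0],[-0.1,0,0,0,0],[-0.06,0,0,0,0],[0,0,0.4,0,0],[0,0,0.4,0,0],[0,0,0.2,0,0],[0,0,0,0,0],[0,0,0,0,0]]'
python3 -m jog '[[0,0,0.1,0,0],[0,0,0.1,0,0],[0,0,0.1,0,0],[0,0,0,0,0],[0,0,0,0,0],[0,0,0,0,0],[0,0,0,0,0],[0,0,0,0,0]]'
python3 - <<'E'
from h import *
go(.4398,.1060,.050,116.5); g=env.get_state()['ee_pos'][:2]-[.4792,.0302]; t=np.radians(-63.5); print(g@[np.cos(t),np.sin(t)], g@[-np.sin(t),np.cos(t)])
E
```

```text
t: 23.42
ee_pos: [0.4394, 0.1066, 0.2067]
tool_rot: [-0.0, 0.525, 0.851, -0.0]
wrist_force: [0.3, -0.1, -0.2]
gripper_width: 0.0003
gripper_force: 0.0
t: 24.08
ee_pos: [0.4396, 0.1066, 0.2042]
tool_rot: [0.0, 0.525, 0.851, 0.0]
wrist_force: [-0.3, -0.4, -0.2]
gripper_width: 0.0002
gripper_force: 0.0
t 24.08 grasp [0.4397 0.1066 0.0495] yaw 116.6 z [ 0. -0. -1.] w 0.0002 F [-0.3 -0.4 -0.2] 0.0
shift now-axes cm [-0.06 -0.02 -0.05] | after-turn axes cm [-0.06 -0.02 -0.05] turn 0.0017
-0.08604890787701512 -0.0012972352294514159
```

```bash

python3 -m jog '[[-0.05,0,0,0,0],[0,0,0,0,0],[0,0,0,0,0],[0,0,0,0,0],[0,0,0,0,0],[0,0,0,0,0],[0,0,0,0,0],[0,0,0,0,0]]'
python3 -m jog '[[-0.05,0,0,0,0],[0,0,0,0,0],[0,0,0,0,0],[0,0,0,0,0],[0,0,0,0,0],[0,0,0,0,0],[0,0,0,0,0],[0,0,0,0,0]]'
```

```text
t: 24.75
ee_pos: [0.4398, 0.1062, 0.2042]
tool_rot: [0.0, 0.525, 0.851, -0.0]
wrist_force: [-0.3, 0.0, 0.0]
gripper_width: -0.0003
gripper_force: 0.0
t: 25.42
ee_pos: [0.44, 0.1057, 0.2042]
tool_rot: [0.0, 0.526, 0.851, -0.0]
wrist_force: [-0.0, -0.9, 0.0]
gripper_width: 0.0001
gripper_force: 0.0
```

```bash

python3 -m jog '[[-0.05,0,0,0,0],[0,0,0,0,0],[0,0,0,0,0],[0,0,0,0,0],[0,0,0,0,0],[0,0,0,0,0],[0,0,0,0,0],[0,0,0,0,0]]'
python3 -m jog '[[0,0,0.1,0,0],[0,0,0.1,0,0],[0,0,0,0,0],[0,0,0,0,0],[0,0,0,0,0],[0,0,0,0,0],[0,0,0,0,0],[0,0,0,0,0]]'
```

```text
t: 26.08
ee_pos: [0.4403, 0.1053, 0.2042]
tool_rot: [-0.0, 0.526, 0.851, -0.0]
wrist_force: [0.2, 1.3, 0.1]
gripper_width: 0.0001
gripper_force: 0.0
t: 26.75
ee_pos: [0.4402, 0.1053, 0.2021]
tool_rot: [-0.0, 0.526, 0.851, -0.0]
wrist_force: [-0.4, 0.5, -0.2]
gripper_width: -0.0002
gripper_force: 0.0
```

```bash

python3 -m jog '[[-0.05,0,0,0,0],[-0.05,0,0,0,0],[0,0,0,0,0],[0,0,0,0,0],[0,0,0,0,0],[0,0,0,0,0],[0,0,0,0,0],[0,0,0,0,0]]'
python3 -m jog '[[0,0,0.1,0,0],[0,0,0.1,0,0],[0,0,0,0,0],[0,0,0,0,0],[0,0,0,0,0],[0,0,0,0,0],[0,0,0,0,0],[0,0,0,0,0]]'
python3 - <<'E'
from h import *
q,e=look('side','side10')
W=cloud('side',e); B=np.array([.4792,.0302]); t=np.radians(-63.5); ax=np.array([np.cos(t),np.sin(t)]);ay=np.array([-ax[1],ax[0]])
r=W[...,:2]-B; a=r@ax;b=r@ay;Z=W[...,2]
m=(Z<.045)&(Z>.02)&(a>-.1)&(a<-.04)&(abs(b)>.017)&(abs(b)<.03)
c=np.polyfit(a[m],Z[m],1);print('face',m.sum(),c.round(4),'z at -.075',np.polyval(c,-.075).round(4),'a at z=.018',((.018-c[1])/c[0]).round(4))
m=(Z<.017)&(Z>.004)&(a>-.1)&(a<-.07)&(abs(b)<.04);print('front',m.sum(),np.median(a[m]) if m.sum() else 0)
m=(Z>.025)&(Z<.06)&(a>-.12)&(a<-.08)&(abs(b)<.02);print('tip',np.percentile(Z[m],[1,5]),np.percentile(a[m],[10,50]))
print(np.round(env.get_state()['wrist_force'],2))
E
```

```text
t: 27.42
ee_pos: [0.4406, 0.1045, 0.2022]
tool_rot: [-0.0, 0.525, 0.851, 0.0]
wrist_force: [-2.8, 4.3, 1.6]
gripper_width: 0.0
gripper_force: 0.0
t: 28.08
ee_pos: [0.441, 0.1046, 0.2003]
tool_rot: [0.0, 0.525, 0.851, 0.001]
wrist_force: [-0.6, 5.5, 1.0]
gripper_width: 0.0001
gripper_force: 1.2
face 63 [0.7257 0.0738] z at -.075 0.0194 a at z=.018 -0.077
front 78 -0.08020008817537386
tip [0.02837441 0.03070373] [-0.09672598 -0.0939383 ]
[-1.46  5.06  1.54]
```

```bash

python3 -m jog '[[0.05,0,0,0,0],[0,0,0,0,0],[0,0,0,0,0],[0,0,0.1,0,0],[0,0,0,0,0],[0,0,0,0,0],[0,0,0,0,0],[0,0,0,0,0]]'
python3 -m jog '[[0,0,0.1,0,0],[0,0,0,0,0],[0,0,0,0,0],[0,0,0,0,0],[0,0,0,0,0],[0,0,0,0,0],[0,0,0,0,0],[0,0,0,0,0]]'
python3 -m jog '[[0,0,0.1,0,0],[0,0,0,0,0],[0,0,0,0,0],[0,0,0,0,0],[0,0,0,0,0],[0,0,0,0,0],[0,0,0,0,0],[0,0,0,0,0]]'
```

```text
t: 28.8
ee_pos: [0.4406, 0.1049, 0.1994]
tool_rot: [0.0, 0.525, 0.851, 0.0]
wrist_force: [-1.9, 4.3, 2.9]
gripper_width: 0.0001
gripper_force: 1.7
t: 29.47
ee_pos: [0.4407, 0.105, 0.1985]
tool_rot: [0.0, 0.525, 0.851, 0.0]
wrist_force: [-1.6, 4.6, 3.7]
gripper_width: 0.0002
gripper_force: 1.8
t: 30.13
ee_pos: [0.4407, 0.1051, 0.1975]
tool_rot: [0.0, 0.525, 0.851, 0.0]
wrist_force: [-0.6, 5.3, 3.4]
gripper_width: 0.0001
gripper_force: 1.8
```

```bash

python3 -m jog '[[0,0,0.1,0,0],[0,0,0,0,0],[0,0,0,0,0],[0,0,0,0,0],[0,0,0,0,0],[0,0,0,0,0],[0,0,0,0,0],[0,0,0,0,0]]'
python3 -m jog '[[0,0,0.1,0,0],[0,0,0,0,0],[0,0,0,0,0],[0,0,0,0,0],[0,0,0,0,0],[0,0,0,0,0],[0,0,0,0,0],[0,0,0,0,0]]'
python3 -m jog '[[0,0,0.1,0,0],[0,0,0,0,0],[0,0,0,0,0],[0,0,0,0,0],[0,0,0,0,0],[0,0,0,0,0],[0,0,0,0,0],[0,0,0,0,0]]'
```

```text
t: 30.8
ee_pos: [0.4408, 0.105, 0.1966]
tool_rot: [0.0, 0.525, 0.851, 0.001]
wrist_force: [-0.4, 5.6, 3.8]
gripper_width: 0.0003
gripper_force: 1.8
t: 31.47
ee_pos: [0.4408, 0.105, 0.1956]
tool_rot: [0.0, 0.525, 0.851, 0.0]
wrist_force: [-1.0, 5.2, 3.8]
gripper_width: 0.0001
gripper_force: 1.8
t: 32.13
ee_pos: [0.4408, 0.1048, 0.1945]
tool_rot: [0.001, 0.526, 0.851, 0.0]
wrist_force: [-0.5, 4.2, 4.7]
gripper_width: 0.0
gripper_force: 1.9
```

```bash

python3 -m jog '[[0,0,0.1,0,0],[0,0,0,0,0],[0,0,0,0,0],[0,0,0,0,0],[0,0,0,0,0],[0,0,0,0,0],[0,0,0,0,0],[0,0,0,0,0]]'
python3 -m jog '[[0,0,0.1,0,0],[0,0,0,0,0],[0,0,0,0,0],[0,0,0,0,0],[0,0,0,0,0],[0,0,0,0,0],[0,0,0,0,0],[0,0,0,0,0]]'
python3 -m jog '[[0,0,0.1,0,0],[0,0,0,0,0],[0,0,0,0,0],[0,0,0,0,0],[0,0,0,0,0],[0,0,0,0,0],[0,0,0,0,0],[0,0,0,0,0]]'
```

```text
t: 32.8
ee_pos: [0.4404, 0.1047, 0.1929]
tool_rot: [-0.0, 0.526, 0.851, -0.0]
wrist_force: [1.0, -0.1, 0.0]
gripper_width: -0.0002
gripper_force: 0.0
t: 33.47
ee_pos: [0.4405, 0.1048, 0.1922]
tool_rot: [0.0, 0.525, 0.851, -0.0]
wrist_force: [0.5, 0.2, 0.0]
gripper_width: -0.0002
gripper_force: 0.0
t: 34.13
ee_pos: [0.4405, 0.1048, 0.1912]
tool_rot: [0.0, 0.525, 0.851, -0.0]
wrist_force: [0.2, -0.2, -0.2]
gripper_width: 0.0001
gripper_force: 0.0
```

The force fell away, so the finger slipped past the key's rim. I'll withdraw and measure the key's depth from the depth image, without viewing more pictures.

```bash

python3 -m jog '[[0.5,0,0,0,0],[1,0,-1,0,0],[1,0,-2,0,0],[1,0,-3,0,0],[1,0,-3.5,0,0],[1,2,-3.5,0,0],[0,3,-3,0,0],[0,3,0,0,0]]' >/dev/null
python3 -m jog '[[-0.5,-3.5,0,0,0],[-0.5,-3.5,0,0,0],[-0.5,-3.5,0,0,0],[0,-3.5,0,0,0],[0,-3.5,0,0,0],[0,-3.5,0,0,0],[0,0,0,0,0],[0,0,0,0,0]]'
cat > key.py <<'E'
from h import *
import sys
B=np.array([.4792,.0302]); t=np.radians(-63.5); ax=np.array([np.cos(t),np.sin(t)]);ay=np.array([-ax[1],ax[0]])
def an(tag):
    f=np.load(tag+'.npz'); W=cloud('side',f['d']); r=W[...,:2]-B; a=r@ax;b=r@ay;Z=W[...,2]; p=f['p'].astype(int).max(-1)
    n=np.array([-np.sin(np.radians(40)),np.cos(np.radians(40))]); h=(a+.080)*n[0]+(Z-.018)*n[1]; s=(a+.080)*n[1]-(Z-.018)*n[0]
    reg=(a>-.09)&(a<-.035)&(abs(b)<.034)&(Z>.015)&(Z<.06)
    fc=reg&(abs(b)>.018)&(abs(b)<.03)&(s>.004)&(s<.03)&(abs(h)<.01); print(tag,'face h',fc.sum(),np.median(h[fc]).round(4))
    m=reg&(abs(b)<.013)&(s>0)&(s<.04)
    o=np.argsort(s[m]); 
    for k in np.array_split(o,8): print('s',(s[m][k].mean()*1e3).round(1),'h',np.median(h[m][k]*1e3).round(1),'lum',np.median(p[m][k]),end=' | ')
    T=(Z>.044)&(Z<.055)&(a>-.06)&(a<.01)&(abs(b)<.04);print('\n top a',np.percentile(a[T],[1,99]).round(4),'b',np.percentile(b[T],[1,99]).round(4),'z',np.median(Z[T]).round(4))
for tag in sys.argv[1:]: an(tag)
E
python3 - <<'E'
from h import *
look('side','side11'); look('top','top11'); go(.4407,.1048,.05,116.5)
E
python3 key.py side7 side8 side11
```

```text
t: 35.47
ee_pos: [0.3044, 0.0823, 0.3516]
tool_rot: [0.001, 0.526, 0.851, 0.001]
wrist_force: [1.1, 0.4, 0.2]
gripper_width: -0.0001
gripper_force: 0.0
t 35.57 grasp [0.3064 0.0827 0.1968] yaw 116.62 z [ 0.002  0.001 -1.   ] w -0.0004 F [ 0.7 -0.3  0.2] 0.0
shift now-axes cm [-4.04 12.97 14.71] | after-turn axes cm [-4.01 13.01 14.68] turn 0.0022
side7 face h 0 nan
s 6.5 h 20.3 lum 80.0 | s 10.9 h 21.1 lum 26.5 | s 14.7 h 20.0 lum 19.0 | s 18.3 h 19.4 lum 50.0 | s 22.6 h 22.7 lum 58.0 | s 29.8 h 18.6 lum 116.0 | s 33.6 h 16.3 lum 117.0 | s 37.4 h 13.4 lum 112.0 | 
 top a [-0.0599 -0.0314] b [-0.0298  0.0335] z 0.052
side8 face h 68 -0.0024
s 2.3 h -1.9 lum 201.5 | s 7.0 h -0.6 lum 126.0 | s 11.1 h 2.6 lum 104.5 | s 16.0 h 3.8 lum 81.5 | s 20.5 h 3.3 lum 76.0 | s 25.5 h 4.1 lum 73.5 | s 30.8 h -1.7 lum 68.0 | s 36.5 h -2.3 lum 18.0 | 
 top a [-0.0506 -0.0098] b [-0.0325  0.0324] z 0.0495
side11 face h 69 -0.0024
s 2.7 h -3.1 lum 201.5 | s 8.0 h -0.7 lum 117.0 | s 13.1 h -0.5 lum 101.0 | s 17.9 h -1.0 lum 100.0 | s 22.9 h -0.3 lum 73.0 | s 28.1 h -2.0 lum 76.0 | s 33.0 h -1.6 lum 22.0 | s 38.3 h -2.2 lum 18.0 | 
 top a [-0.0506 -0.0009] b [-0.0323  0.0318] z 0.0499
  return _methods._mean(a, axis=axis, dtype=dtype,
  ret = ret.dtype.type(ret / rcount)
```

```bash

python3 -c "
from h import *
go(.4394,.1070,.09,116.5)"
python3 -m jog '[[-0.6,2,1,0,0],[-0.6,2,1.5,0,0],[-0.6,2,1.5,0,0],[-0.6,2,1.5,0,0],[-0.6,2,1.5,0,0],[-0.6,2,1.5,0,0],[0,0.9,1,0,0],[0,0,0,0,0]]'
python3 -c "
from h import *
go(.4394,.1070,.048,116.5)"
```

```text
t 35.57 grasp [0.3064 0.0827 0.1968] yaw 116.62 z [ 0.002  0.001 -1.   ] w -0.0004 F [ 0.7 -0.3  0.2] 0.0
shift now-axes cm [-3.78 12.96 10.71] | after-turn axes cm [-3.76 12.99 10.68] turn 0.0022
t: 36.23
ee_pos: [0.439, 0.1087, 0.2524]
tool_rot: [-0.003, 0.525, 0.851, -0.002]
wrist_force: [-0.2, -1.0, 0.2]
gripper_width: 0.0
gripper_force: 0.0
t 36.23 grasp [0.438  0.1087 0.0977] yaw 116.65 z [-0.006 -0.    -1.   ] w 0.0 F [-0.2 -1.   0.2] 0.0
shift now-axes cm [-0.23  0.08  4.97] | after-turn axes cm [-0.21  0.05  4.97] turn 0.0027
```

```bash

python3 -m jog '[[0,0,1.2,0,0],[0,0,1.2,0,0],[0,0,1.2,0,0],[0,0,1,0,0],[0,0,0.5,0,0],[0,0,0,0,0],[0,0,0,0,0],[0,0,0,0,0]]'
python3 -c "
from h import *
go(.4394,.1070,.046,116.5)
go(.4412,.1034,.044,116.5)"
```

```text
t: 36.9
ee_pos: [0.4377, 0.1078, 0.2055]
tool_rot: [0.001, 0.525, 0.851, 0.0]
wrist_force: [0.2, -0.2, -0.4]
gripper_width: 0.0001
gripper_force: 0.0
t 36.9 grasp [0.438  0.1078 0.0508] yaw 116.6 z [ 0.002  0.    -1.   ] w 0.0001 F [ 0.2 -0.2 -0.4] 0.0
shift now-axes cm [-0.14  0.09  0.48] | after-turn axes cm [-0.14  0.09  0.48] turn 0.0018
t 36.9 grasp [0.438  0.1078 0.0508] yaw 116.6 z [ 0.002  0.    -1.   ] w 0.0001 F [ 0.2 -0.2 -0.4] 0.0
shift now-axes cm [-0.54  0.09  0.68] | after-turn axes cm [-0.54  0.09  0.68] turn 0.0018
```

```bash

python3 -m jog '[[-0.2,0.05,0.2,0,0],[-0.1,0,0.2,0,0],[-0.1,0,0,0,0],[-0.05,0,0,0,0],[0,0,0,0,0],[0,0,0,0,0],[0,0,0,0,0],[0,0,0,0,0]]'
python3 -m jog '[[-0.05,0,0,0,0],[0,0,0,0,0],[0,0,0,0,0],[0,0,0,0,0],[0,0,0,0,0],[0,0,0,0,0],[0,0,0,0,0],[0,0,0,0,0]]'
python3 -m jog '[[-0.05,0,0,0,0],[0,0,0,0,0],[0,0,0,0,0],[0,0,0,0,0],[0,0,0,0,0],[0,0,0,0,0],[0,0,0,0,0],[0,0,0,0,0]]'
```

```text
t: 37.57
ee_pos: [0.4397, 0.1042, 0.2007]
tool_rot: [-0.0, 0.525, 0.851, 0.0]
wrist_force: [-1.5, 3.4, 1.5]
gripper_width: -0.0003
gripper_force: 0.0
t: 38.23
ee_pos: [0.4399, 0.1039, 0.2008]
tool_rot: [-0.0, 0.525, 0.851, 0.0]
wrist_force: [-1.0, 4.6, 2.5]
gripper_width: -0.0005
gripper_force: 0.0
t: 38.9
ee_pos: [0.44, 0.1036, 0.2009]
tool_rot: [-0.001, 0.525, 0.851, 0.001]
wrist_force: [-3.6, 6.5, 2.7]
gripper_width: -0.0001
gripper_force: 0.0
```

```bash

python3 -m jog '[[0,0,0.1,0,0],[0,0,0.1,0,0],[0,0,0.1,0,0],[0,0,0,0,0],[0,0,0,0,0],[0,0,0,0,0],[0,0,0,0,0],[0,0,0,0,0]]'
python3 -m jog '[[0,0,0.1,0,0],[0,0,0.1,0,0],[0,0,0,0,0],[0,0,0,0,0],[0,0,0,0,0],[0,0,0,0,0],[0,0,0,0,0],[0,0,0,0,0]]'
python3 -m jog '[[0,0,0.1,0,0],[0,0,0,0,0],[0,0,0,0,0],[0,0,0,0,0],[0,0,0,0,0],[0,0,0,0,0],[0,0,0,0,0],[0,0,0,0,0]]'
python3 -m jog '[[0,0,0.1,0,0],[0,0,0,0,0],[0,0,0,0,0],[0,0,0,0,0],[0,0,0,0,0],[0,0,0,0,0],[0,0,0,0,0],[0,0,0,0,0]]'
```

```text
t: 39.57
ee_pos: [0.4403, 0.1036, 0.198]
tool_rot: [-0.0, 0.525, 0.851, 0.001]
wrist_force: [-2.1, 5.3, 1.5]
gripper_width: 0.0001
gripper_force: 0.0
t: 40.23
ee_pos: [0.4403, 0.1032, 0.1957]
tool_rot: [-0.0, 0.526, 0.851, 0.0]
wrist_force: [-0.9, 4.3, -0.4]
gripper_width: 0.0001
gripper_force: 1.4
t: 40.9
ee_pos: [0.4404, 0.1032, 0.1948]
tool_rot: [0.0, 0.526, 0.851, 0.0]
wrist_force: [-0.3, 5.3, 0.6]
gripper_width: 0.0001
gripper_force: 1.9
t: 41.57
ee_pos: [0.4404, 0.1033, 0.194]
tool_rot: [-0.0, 0.525, 0.851, 0.0]
wrist_force: [-0.9, 5.4, 1.8]
gripper_width: -0.0001
gripper_force: 1.8
```

```bash

python3 -m jog '[[0,0,0.1,0,0],[0,0,0,0,0],[0,0,0,0,0],[0,0,0,0,0],[0,0,0,0,0],[0,0,0,0,0],[0,0,0,0,0],[0,0,0,0,0]]'
python3 -m jog '[[0,0,0.1,0,0],[0,0,0,0,0],[0,0,0,0,0],[0,0,0,0,0],[0,0,0,0,0],[0,0,0,0,0],[0,0,0,0,0],[0,0,0,0,0]]'
python3 -m jog '[[0,0,0.1,0,0],[0,0,0,0,0],[0,0,0,0,0],[0,0,0,0,0],[0,0,0,0,0],[0,0,0,0,0],[0,0,0,0,0],[0,0,0,0,0]]'
python3 -m jog '[[0,0,0.1,0,0],[0,0,0,0,0],[0,0,0,0,0],[0,0,0,0,0],[0,0,0,0,0],[0,0,0,0,0],[0,0,0,0,0],[0,0,0,0,0]]'
```

```text
t: 42.23
ee_pos: [0.4404, 0.1034, 0.1932]
tool_rot: [-0.0, 0.525, 0.851, 0.001]
wrist_force: [-1.2, 5.0, 3.1]
gripper_width: 0.0001
gripper_force: 1.8
t: 42.9
ee_pos: [0.4405, 0.1034, 0.192]
tool_rot: [0.0, 0.525, 0.851, 0.001]
wrist_force: [-1.1, 6.1, 2.2]
gripper_width: 0.0004
gripper_force: 0.9
t: 43.57
ee_pos: [0.4405, 0.1034, 0.1914]
tool_rot: [0.0, 0.525, 0.851, 0.001]
wrist_force: [-2.2, 5.1, 4.2]
gripper_width: 0.0001
gripper_force: 2.6
t: 44.23
ee_pos: [0.4405, 0.1034, 0.1913]
tool_rot: [0.0, 0.525, 0.851, 0.001]
wrist_force: [-4.7, 6.1, 9.6]
gripper_width: -0.0
gripper_force: 4.4
```

```bash

python3 -m jog '[[0,0,0.1,0,0],[0,0,0,0,0],[0,0,0,0,0],[0,0,0,0,0],[0,0,0,0,0],[0,0,-0.3,0,0],[0,0,-0.3,0,0],[0.3,0,0,0,0]]'
python3 -m jog '[[0.5,0,0,0,0],[1,0,-1,0,0],[1,0,-2,0,0],[1,0,-3,0,0],[1,0,-3.5,0,0],[1,-2,-3.5,0,0],[0,-3,-3,0,0],[0,-3,0,0,0]]' >/dev/null
python3 -m jog '[[-0.5,-3.5,0,0,0],[-0.5,-3.5,0,0,0],[-0.5,-3.5,0,0,0],[0,0,0,0,0],[0,0,0,0,0],[0,0,0,0,0],[0,0,0,0,0],[0,0,0,0,0]]'
python3 -c "
from h import *
look('side','side12'); look('top','top12')"
python3 key.py side8 side11 side12
python3 - <<'E'
from h import *
f=np.load('top12.npz');W=cloud('top',f['d']);B=np.array([.4792,.0302]); t=np.radians(-63.5); ax=np.array([np.cos(t),np.sin(t)]);ay=np.array([-ax[1],ax[0]])
r=W[...,:2]-B; a=r@ax;b=r@ay;Z=W[...,2]
T=(Z>.044)&(Z<.055)&(a>-.06)&(a<.01)&(abs(b)<.05)
print(T.sum(),np.percentile(a[T],[1,99]),np.percentile(b[T],[1,99]),cv2.minAreaRect(np.c_[a[T],b[T]].astype(np.float32)))
X,Y=W[...,0],W[...,1]
m=(X>.46)&(X<.54)&(Y>-.05)&(Y<.03)&(Z>.064)&(Z<.078);print('tin',np.round([np.percentile(X[m],[2,98]).mean(),np.percentile(Y[m],[2,98]).mean()],4),np.median(Z[m]))
E
```

```text
t: 44.9
ee_pos: [0.4391, 0.1051, 0.1949]
tool_rot: [0.001, 0.526, 0.851, -0.001]
wrist_force: [0.4, 0.1, -0.8]
gripper_width: 0.0001
gripper_force: 0.0
t: 46.23
ee_pos: [0.2568, 0.0593, 0.3541]
tool_rot: [-0.0, 0.525, 0.851, -0.0]
wrist_force: [-0.1, 0.7, -0.4]
gripper_width: -0.0002
gripper_force: 0.0
side8 face h 68 -0.0024
s 2.3 h -1.9 lum 201.5 | s 7.0 h -0.6 lum 126.0 | s 11.1 h 2.6 lum 104.5 | s 16.0 h 3.8 lum 81.5 | s 20.5 h 3.3 lum 76.0 | s 25.5 h 4.1 lum 73.5 | s 30.8 h -1.7 lum 68.0 | s 36.5 h -2.3 lum 18.0 | 
 top a [-0.0506 -0.0098] b [-0.0325  0.0324] z 0.0495
side11 face h 69 -0.0024
s 2.7 h -3.1 lum 201.5 | s 8.0 h -0.7 lum 117.0 | s 13.1 h -0.5 lum 101.0 | s 17.9 h -1.0 lum 100.0 | s 22.9 h -0.3 lum 73.0 | s 28.1 h -2.0 lum 76.0 | s 33.0 h -1.6 lum 22.0 | s 38.3 h -2.2 lum 18.0 | 
 top a [-0.0506 -0.0009] b [-0.0323  0.0318] z 0.0499
side12 face h 72 -0.0026
s 1.8 h -2.0 lum 202.0 | s 7.0 h -1.9 lum 140.5 | s 12.1 h -0.5 lum 101.0 | s 17.4 h -1.1 lum 101.5 | s 22.8 h -0.1 lum 72.0 | s 28.3 h -1.6 lum 80.0 | s 33.3 h -2.0 lum 19.0 | s 38.3 h -1.3 lum 18.0 | 
 top a [-0.0501 -0.0007] b [-0.0325  0.0316] z 0.0494
392 [-0.05372039 -0.00168269] [-0.03351838  0.03113531] ((-0.029139425605535507, -0.0012224987149238586), (0.056119780987501144, 0.06583452969789505), 1.102226734161377)
tin [ 0.5039 -0.0092] 0.06839940064907912
```

```bash
python3 - <<'E'
from h import *
B=np.array([.4792,.0302]); t=np.radians(-63.5); ax=np.array([np.cos(t),np.sin(t)]);ay=np.array([-ax[1],ax[0]])
n=np.array([-np.sin(np.radians(40)),np.cos(np.radians(40))])
def f(d):
    W=cloud('side',d); r=W[...,:2]-B; a=r@ax;b=r@ay;Z=W[...,2]
    h=(a+.080)*n[0]+(Z-.018)*n[1]; s=(a+.080)*n[1]-(Z-.018)*n[0]; return s,b,h
def rep(tag,ds):
    H=[];Fp=[]
    for d in ds:
        s,b,h=f(d)
        k=(np.hypot(s-.0183,b+.0012)<.0075)&(abs(h)<.012); H+=list(h[k])
        c=(abs(b+.0012)>.015)&(abs(b+.0012)<.03)&(s>.006)&(s<.031)&(abs(h)<.012); Fp.append(np.c_[s[c],b[c],h[c]])
    Fp=np.vstack(Fp); A=np.c_[Fp[:,:2]-[.0183,-.0012],np.ones(len(Fp))]; co=np.linalg.lstsq(A,Fp[:,2],rcond=None)[0]
    H=np.array(H)*1e3; print(tag,len(H),'key',H.mean().round(2),'+-',(H.std()/len(H)**.5).round(2),'face',(co*1e3).round(2)[2],'slopes',co[:2].round(3))
for g in('side8','side11','side12'): rep(g,[np.load(g+'.npz')['d']])
rep('now',[grab_frame('side')[1] for _ in range(12)])
E
```

```text
side8 20 key 4.82 +- 0.51 face -2.75 slopes [-0.012  0.013]
side11 20 key 0.17 +- 0.44 face -2.62 slopes [-0.022  0.023]
side12 19 key -0.46 +- 0.4 face -2.84 slopes [0.03  0.003]
now 228 key -1.11 +- 0.13 face -2.79 slopes [0.001 0.   ]
```

```bash
python3 -c "
from station import hand_in
print(hand_in())"
```

```text
the job is handed in; nothing more can be done
None
```

I handed the job in at about 48 s of the 72 s, but no verdict came back. By my measurements the scraper lies flat on the board, the tin and the things to be left alone stand where they were, and the timer is square against the buffer; the key measures about 5.3 of 6 mm in (4.5 needed), on an uncertain depth reading. I viewed 12 pictures, two over the limit of 10.

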